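Make the tube digester safe and set its cover to air

ROBOT

A 7-joint arm with a two-finger parallel gripper is mounted at the origin on the work surface. World frame = base frame: x ahead of the robot, y to its left, z up, the work surface at z = 0. Lengths are in m, angles in rad, forces in N, time in s.
With the tool pointing down it reaches from about 0.425 to 0.925 m from the base axis. Payload 6.8 kg.
Tool frame: the origin (TCP) lies midway between the tips of the shut fingers; the grasp point (between the pads) lies 19 mm behind it (grip_depth is the z of the grasp point in the tool frame, in m); z points along the fingers, y is the line along which they close (so a half turn about z gives the same grasp; the last joint's range is limited). The gripper opens to 88 mm and grips with 3 to 60 N. Pads are 20 mm wide; open, the fingers measure 115 mm over their backs; the gripper's body (75 mm by 178 mm) begins 61 mm behind the grasp point.
Start: joints at [1.131, 0.477, 0.022, 1.555, -0.011, 1.109, -0.083], TCP at [0.22, -0.638, 0.223] pointing down, gripper open.
Joint ranges: [-2.96, 2.96], [-0.34, 2.1], [-1.41, 1.46], [0.24, 2.44], [-1.37, 4.51], [0.17, 1.92], [-2.96, 2.96]. Speed limits (rad/s): [2.39, 2.39, 3.14, 3.14, 3.14, 3.14, 3.14].

INTERFACE

Orientations are given as [roll, pitch, yaw] about the fixed x, y, z axes, in that order (R = Rz(yaw) Ry(pitch) Rx(roll)).
In Python, from bench import get_obs, snapshot, finish_job, grip_depth gives the robot as it stands.
- The arm moves only by the tool carry_out, never from a script. Its argument "series" is a list of rows, each a list of 2 entries, a list of its own where there are three numbers: the shift along the tool's x, y, z each as a share of 75 cm, from -1 to 1, then the turn, a rotation vector about the tool's x, y, z each as a share of pi rad, from -1 to 1. A call has 1 to 12 rows; each row shifts and turns the commanded pose from where the row before left it, along the tool's axes as they then stand; what a row does not reach is not made up. A row lasts 1/8 s, in which the tool goes at most 62.5 mm and 10.7 degrees, less where a joint would pass 70% of its speed; a pose out of reach is approached as far as the arm can. A call with a number of a shift or a turn outside -1 to 1 is refused whole. A call with a gripper value outside its range is refused whole. "claw" is the opening, from 0 (shut) to 1 (fully open), set as the call begins (left out, the last holds). The fingers move at their own pace and stop on an object; "newtons" is the grip in N (left out, the last holds). Time passes only in rows, so rows that do not move let the fingers close. It gives the time, the measured TCP pose, the force, the opening and the grip force at its end, in the units of the state.
- get_obs(): the state, without advancing time (a new reading comes with each control period).
- snapshot(name): name is "scene" or "top" or "wrist"; returns a dict with "color" (480x640x3 uint8, red, green, blue), "camera_matrix" (3x3 intrinsics, pixels), "rvec" (rotation vector, rad) and "tvec" (3), from world to camera coordinates, as OpenCV has them; the wrist camera has in their place "mount" (4x4, takes a point from camera to tool coordinates, whose origin is the TCP and whose axes are the flange's). Camera axes: x right, y down, z forward; pixel columns grow to the right and rows downward; lengths in m; the calibration is good to about 2 mm. A picture is of the moment at which its call begins: read the wrist's pose just before it. There is no depth.
- finish_job(): hands the job in; it is judged then, once.
The state is a dict: "time": time; "joint_pos": joint angles; "dq": joint speeds; "effort": joint torques, N m; "tcp_pos": TCP position; "ee_rot": TCP orientation; "force": force on the tool from outside, world axes, zero at the start; "ft_torque": the same for the moment, N m; "width": opening from 0.0 (shut) to 1.0 (fully open); "grip_force": force on a finger pad.
Only numpy, scipy, OpenCV 4.12 (cv2) and the standard library are available. Lean on these libraries where they do the work, as an engineer would, in place of code of your own. Each camera call takes 0.05 s, during which the arm holds its last target. There are 200 camera calls.

TASK

The digester's run is over: first pull the orange interlock plug up out of its socket and set it down gently, not dropped, inside the blue tray and let go of it. Then fold the standing cover down to its airing position, 45 degrees above shut and in line with the red pointer arm, and leave it standing there; never let it come down onto the tubes. Leave the black jar, the beaker and the caps in the white tray where they are.

Things in the scene. Friction and masses are not known exactly. Their poses are not given: they have to be found in the camera images.
- digester: white tube digester on a grey foot, fixed, 170 mm (x) by 300 (y), body top at 85 mm. Origin: centre of its underside. Left half (+y): 12 capped tubes (tops at 109 mm) between end walls (tops at 124). Right half (-y): deck with blue screen and black socket. A red pointer arm, 90 mm long, on its far (+x) end rises from the hinge at 45 degrees: the airing angle
- hinge (a point): middle of the cover's hinge line, 125 mm above the bench, at x 0, y +145 mm in the digester's frame; the line runs along the digester's x. The hinge is stiff (about 4 N at the cover's edge) and stays where it is left. Axes as the digester's
- cover (a joint): cover angle (rad): 0 shut, level over the tubes; pi/2 upright; more leans out to the digester's +y. A white panel with grey window, 148 mm along the hinge, 8 thick, reaching 145 mm from the hinge line, then a blue tab 60 wide, 8 thick, to 165 mm. At angle a the edge lies -cos(a), +sin(a) times the reach along the digester's y, z from the hinge
- cover_edge (a point): middle of the outer end of the cover's blue tab, 165 mm from the hinge line; its y axis points along the panel towards the hinge, z is normal to the panel
- plug: orange interlock plug, 62 mm tall, 60 g. Origin: tip of its steel pin; z up out of the socket. Pin 15 mm thick, 25 long; flange 36 x 26 mm (z 25 to 31); grip 30 mm along x, 16 along y (z 30 to 62). Starts in the socket, axes as the digester's, held by a sprung detent that gives at 5 to 10 N of pull
- plug_grip (a point): centre of the plug's orange grip, 46 mm above its tip; axes as the plug's
- socket (a point): centre of the mouth of the socket, a black block 50 mm square whose top is 113 mm above the bench, hole 24 mm deep, facing up; axes as the digester's
- tray: blue open tray, fixed, 120 x 120 mm outside, walls 4 mm thick and 24 mm high, floor 4 mm. Origin: centre of its underside
- cap_tray: white tray of the same size, holding three loose tube caps; not the one to use. It and the blue tray may swap places
- cap0: loose tube cap, 18 mm wide, 12 high, in the white tray. Origin: centre of its underside
- cap1: loose tube cap, 18 mm wide, 12 high, in the white tray. Origin: centre of its underside
- cap2: loose tube cap, 18 mm wide, 12 high, in the white tray. Origin: centre of its underside
- jar: bystander: black jar, 56 mm wide, 60 high mm, upright; origin: centre of its underside
- beaker: bystander: open glass beaker, 64 mm wide, 70 high mm, upright; origin: centre of its underside
There are look-alikes about, which are no part of the job. There is more than one size of the tray; the job needs the larger.

How it is judged:
By the outcome, as a careful person would: the job done as asked, in the order asked, and still so for the second after the job is handed in, with the robot touching nothing.
It also fails if it takes over 59 s, if anything falls off the work surface, if the arm or the gripper's body presses on something with over 40 N, if the wrist force passes 120 N, or if a joint passes its speed limit or range.

## Working session

There is one attempt and no reset: what is moved stays moved. The work goes in short steps, Python scripts to look and compute and a tool call to move; the robot and the scene stay as the last step left them, time stands still between calls to the robot, and variables do not carry over. Pictures are saved under pics/ and viewed, at most 10 in all, crops included, and the job is handed in when it is done.

Besides the shell and the picture viewer there is one more tool, called after "Call:" as name(argument=value, ...) on one line, values as JSON. carry_out: Moves the arm, as the interface text tells. Shift numbers are shares of 75 cm and turn numbers shares of pi rad, none past 1 either way. Its arguments: {"type":"object","properties":{"series":{"type":"array"},"claw":{"type":"number"},"newtons":{"type":"number"}},"required":["series"]}

```bash
ls; mkdir -p pics
python3 - <<'E'
from bench import *
import cv2,pickle
d={}
for n in("scene","top"):
    s=snapshot(n);d[n]=s;cv2.imwrite(f"pics/{n}0.png",s["color"][...,::-1])
pickle.dump(d,open("s0.pkl","wb"))
o=get_obs();print(o,grip_depth)
E
```

```text
pics
{'time': 0.1, 'joint_pos': array([ 1.13091418,  0.47769249,  0.02234778,  1.55630034, -0.01147629,
        1.10934732, -0.08307094]), 'dq': array([ 1.21655879e-03, -2.87733428e-03, -3.63452368e-05, -2.65419108e-03,
        2.51238960e-04,  1.71833624e-04,  5.94782766e-04]), 'effort': array([ 3.41095372e-03, -5.84091997e+01,  1.53960574e+00, -2.73313379e+01,
       -5.42449672e-02,  1.30954830e-02,  3.53952430e-05]), 'tcp_pos': array([ 0.21967283, -0.63768926,  0.22181786]), 'ee_rot': array([-3.13997951e+00,  1.40002052e-04,  3.31837909e-01]), 'force': array([0.33899229, 0.12959954, 1.1126083 ]), 'ft_torque': array([ 0.03967389, -0.00026509,  0.03132636]), 'grip_force': 0.0, 'width': 1.00049414495639} -0.0187
```

View pics/scene0.png

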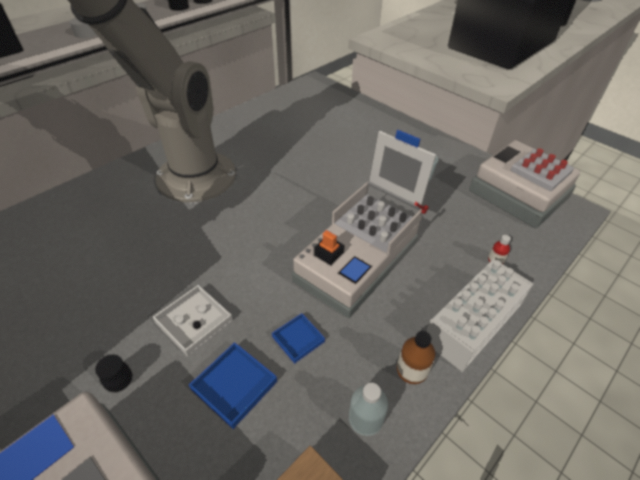

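View pics/top0.png

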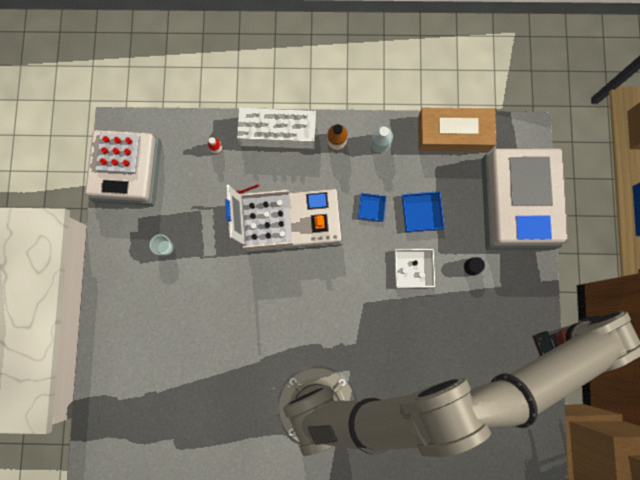

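Run:
```python
import cv2
a=cv2.imread("pics/top0.png")[170:300,210:470];b=cv2.imread("pics/scene0.png")[120:320,270:470]
cv2.imwrite("pics/topc.png",cv2.resize(a,None,fx=3,fy=3,interpolation=cv2.INTER_CUBIC))
cv2.imwrite("pics/scc.png",cv2.resize(b,None,fx=3,fy=3,interpolation=cv2.INTER_CUBIC))
```

```text
(no output)
```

View pics/topc.png

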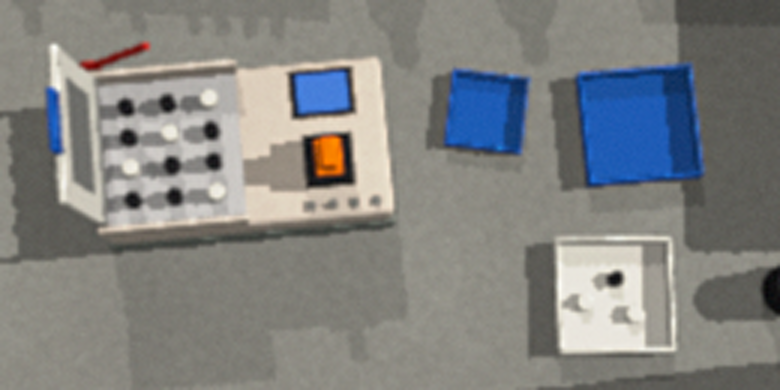

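View pics/scc.png

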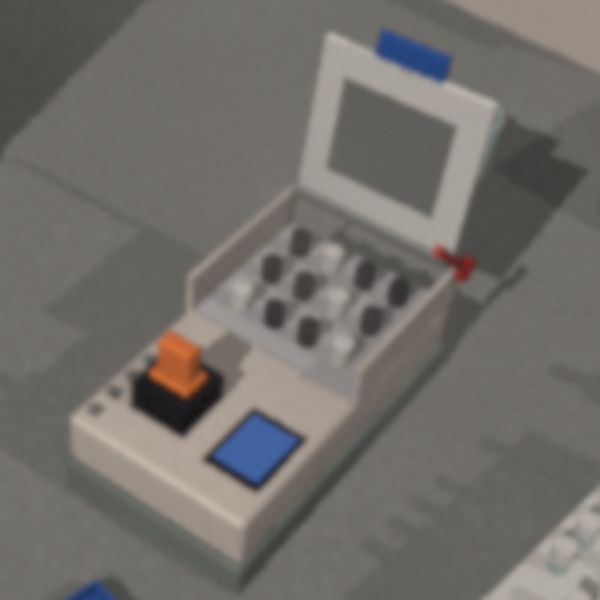

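```bash
cat > g.py <<'E'
import numpy as np,cv2,pickle
from scipy.optimize import least_squares
d=pickle.load(open("s0.pkl","rb"))
T=lambda u,v:np.array([u/3+210,v/3+170]); S=lambda u,v:np.array([u/3+270,v/3+120])
def proj(n,P):
    s=d[n];return cv2.projectPoints(np.atleast_2d(P).astype(float),s["rvec"],s["tvec"],s["camera_matrix"],None)[0][:,0]
def ray_z(n,uv,z):
    s=d[n];R=cv2.Rodrigues(s["rvec"])[0];c=-R.T@s["tvec"].ravel()
    r=R.T@np.linalg.inv(s["camera_matrix"])@np.append(uv,1);return c+r*(z-c[2])/r[2]
def tri(t,s):
    f=lambda X:np.r_[proj("top",X)[0]-t,proj("scene",X)[0]-s]
    r=least_squares(f,[.5,0,.1]);return r.x,np.abs(r.fun).max()
E
python3 - <<'E'
from g import *
np.set_printoptions(precision=4,suppress=True)
for n,t,s in [("griptop",T(332,154),S(180,343)),("pan+x",T(53,47),S(498,103)),("pan-x",T(65,202),S(330,37)),("tab",T(52,122),S(415,42)),("deck+",T(378,60),S(245,522)),("deck-",T(391,213),S(73,415))]:
    print(n,*tri(t,s))
for c in [(577,72),(690,65),(703,177),(588,186)]:print("tray",ray_z("top",T(*c),.024))
for c in [(303,133),(351,132),(355,185),(307,187)]:print("sock",ray_z("top",T(*c),.113))
# fit digester x,y,yaw, angle, plug offset
M=[("deck+",(.085,-.15,.085),T(378,60),S(245,522)),("deck-",(-.085,-.15,.085),T(391,213),S(73,415))]
def model(p):
    x,y,w,a,sx,sy=p;R=np.array([[np.cos(w),-np.sin(w),0],[np.sin(w),np.cos(w),0],[0,0,1]]);o=[x,y,0]
    h=lambda X,r:(X,.145-np.cos(a)*r,.125+np.sin(a)*r)
    L=[(.085,-.15,.085),(-.085,-.15,.085),h(.074,.145),h(-.074,.145),h(0,.165),(sx,sy,.151)]
    return np.array(L)@R.T+o
t=np.array([T(378,60),T(391,213),T(53,47),T(65,202),T(52,122),T(332,154)])
s=np.array([S(245,522),S(73,415),S(498,103),S(330,37),S(415,42),S(180,343)])
f=lambda p:np.r_[(proj("top",model(p))-t).ravel(),(proj("scene",model(p))-s).ravel()]
X,_=tri(t[5],s[5])
r=least_squares(f,[X[0],X[1]+.08,0,1.7,0,-.08],loss='soft_l1');print(r.x);print(f(r.x).reshape(2,-1,2));print(model(r.x))
E
```

```text
griptop [0.5464 0.0023 0.1476] 1.9601151750623558
pan+x [0.6197 0.258  0.268 ] 1.740829929694769
pan-x [0.4752 0.2419 0.2642] 1.6179655429265267
tab [0.5448 0.2528 0.2872] 1.6006173736686833
deck+ [ 0.6575 -0.0437  0.0814] 1.7149531770888302
deck- [ 0.4979 -0.0596  0.0788] 1.4428016146225104
tray [ 0.6565 -0.2603  0.024 ]
tray [ 0.6658 -0.3792  0.024 ]
tray [ 0.5461 -0.3908  0.024 ]
tray [ 0.5347 -0.271   0.024 ]
sock [0.5688 0.0259 0.113 ]
sock [ 0.5705 -0.0221  0.113 ]
sock [ 0.5169 -0.0268  0.113 ]
sock [0.5141 0.0209 0.113 ]
[ 0.5633  0.0948  0.103   1.6375 -0.025  -0.0923]
[[[-1.034  -3.712 ]
  [-0.2265 -0.1954]
  [-0.7232 -2.3157]
  [-1.2848 -1.224 ]
  [-0.3037 -2.5974]
  [-1.3236 -2.4324]]

 [[-0.0421  1.3275]
  [-3.6859 -1.6474]
  [-1.4909  0.1478]
  [-2.0816 -1.9416]
  [-1.314   0.1859]
  [-1.9871 -0.0365]]]
[[ 0.6633 -0.0456  0.085 ]
 [ 0.4942 -0.0631  0.085 ]
 [ 0.621   0.2563  0.2697]
 [ 0.4738  0.2411  0.2697]
 [ 0.5472  0.25    0.2896]
 [ 0.5479  0.0005  0.151 ]]
```

Call:
carry_out(series=[[[0,0,-0.027],[0,0,0.038]],[[0,0,-0.027],[0,0,0.038]],[[0.036,-0.058,0],[0,0,0]],[[0.036,-0.058,0],[0,0,0]],[[0.036,-0.058,0],[0,0,0]],[[0.036,-0.058,0],[0,0,0]],[[0.036,-0.058,0],[0,0,0]],[[0.036,-0.058,0],[0,0,0]],[[0.036,-0.058,0],[0,0,0]],[[0.036,-0.058,0],[0,0,0]],[[0.036,-0.058,0],[0,0,0]],[[0.036,-0.058,0],[0,0,0]]])

```text
time: 1.6
tcp_pos: [0.4486, -0.1784, 0.263]
ee_rot: [3.141, 0.0, 0.093]
force: [0.1, -0.5, -0.1]
width: 0.999
grip_force: 0.0
```

Call:
carry_out(series=[[[0.036,-0.058,0],[0,0,0]],[[0.036,-0.058,0],[0,0,0]],[[0.036,-0.058,0],[0,0,0]],[[0.036,-0.058,0],[0,0,0]],[[0,0,0],[0,0,0]],[[0,0,0],[0,0,0]]])

```text
time: 2.35
tcp_pos: [0.5392, 0.0026, 0.2627]
ee_rot: [3.141, 0.001, 0.093]
force: [-0.4, -1.3, -0.7]
width: 1.002
grip_force: 0.0
```

Run:
```python
from bench import *
import cv2,pickle
o=get_obs();s=snapshot("wrist");pickle.dump((o,s),open("w1.pkl","wb"))
cv2.imwrite("pics/w1.png",s["color"][...,::-1]);print(o["tcp_pos"],o["ee_rot"],o["time"],s["mount"],s["camera_matrix"])
```

```text
[0.53922503 0.00263004 0.26266112] [3.14113932e+00 1.22259029e-03 9.28422737e-02] 2.35 [[ 1.00406453e-03 -9.70210597e-01 -2.42260993e-01  6.60587897e-02]
 [ 9.99999152e-01  1.17510083e-03 -5.61508480e-04  2.80223776e-04]
 [ 8.29462571e-04 -2.42260223e-01  9.70210954e-01 -1.61879831e-01]
 [ 0.00000000e+00  0.00000000e+00  0.00000000e+00  1.00000000e+00]] [[342.12049205   0.         320.16510359]
 [  0.         342.12049205 244.17945331]
 [  0.           0.           1.        ]]
```

View pics/w1.png

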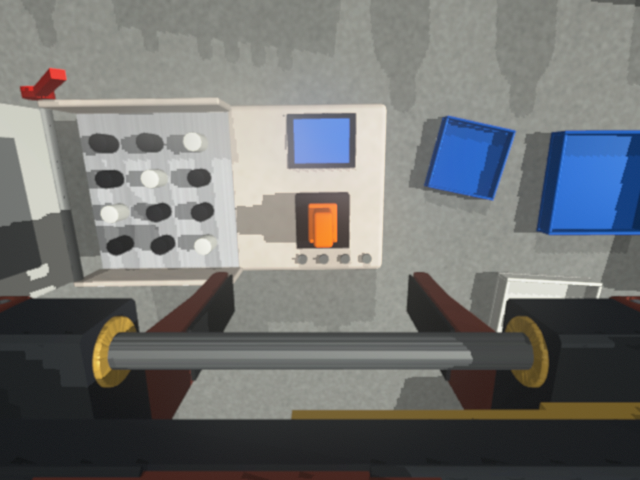

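```bash
cat >> g.py <<'E'
from scipy.spatial.transform import Rotation as Ro
def wray(w,uv,z=None):
    o,s=w;R=Ro.from_euler("xyz",o["ee_rot"]).as_matrix();m=s["mount"]
    c=o["tcp_pos"]+R@m[:3,3];r=R@m[:3,:3]@np.linalg.inv(s["camera_matrix"])@np.append(uv,1)
    return (c,r) if z is None else c+r*(z-c[2])/r[2]
E
python3 - <<'E'
from g import *
np.set_printoptions(precision=4,suppress=True)
w=pickle.load(open("w1.pkl","rb"))
for n,u,v,z in [("deck+",386,104,.085),("deck-",382,268,.085),("s",296,193,.113),("s",349,192,.113),("s",350,248,.113),("s",296,248,.113),("wall+",220,98,.124),("wall+h",40,100,.124),("wall-",238,270,.124),("wall-h",72,285,.124),("traynear",552,131,.024),("trayfar",540,234,.024),("redtip",65,70,.189)]:
    print(n,wray(w,(u,v),z))
im=cv2.imread("pics/w1.png");cv2.imwrite("pics/w1c.png",cv2.resize(im[170:270,270:370],None,fx=6,fy=6,interpolation=cv2.INTER_NEAREST))
E
```

```text
deck+ [ 0.6596 -0.0475  0.085 ]
deck- [ 0.501  -0.0658  0.085 ]
s [0.5728 0.0276 0.113 ]
s [ 0.5782 -0.02    0.113 ]
s [ 0.5263 -0.0269  0.113 ]
s [0.5215 0.0237 0.113 ]
wall+ [0.6452 0.0947 0.124 ]
wall+h [0.6298 0.2415 0.124 ]
wall- [0.4985 0.0748 0.124 ]
wall-h [0.4693 0.2286 0.124 ]
traynear [ 0.6588 -0.2457  0.024 ]
trayfar [ 0.5423 -0.2616  0.024 ]
redtip [0.6438 0.1736 0.189 ]
```

View pics/w1c.png

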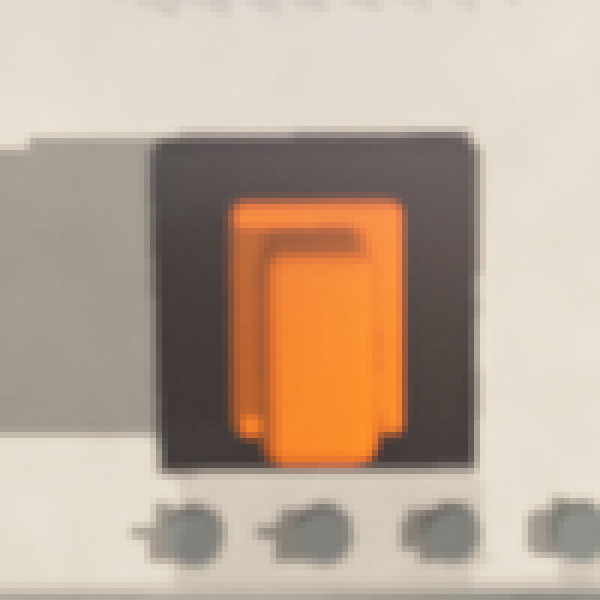

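Run:
```python
from g import *
np.set_printoptions(precision=4,suppress=True)
w=pickle.load(open("w1.pkl","rb"))
a=wray(w,(323.7,229.8),.151);b=wray(w,(322.8,223.1),.120);print(a,b)
# height check wrist + scene camera ; grip top
c,r=wray(w,(323.7,229.8))
for n,uv in(("scene",S(180,343)),("top",T(332,154))):
    f=lambda t:proj(n,c+t[0]*r)[0]-uv
    q=least_squares(f,[.3]);print(n,c+q.x[0]*r,q.fun)
for z in(.151,.12):print([wray(w,p,z) for p in((314.3,229.8),(333,229.8),(323.7,212.2),(323.7,247.5))])
```

```text
[0.5492 0.0005 0.151 ] [0.5489 0.001  0.12  ]
scene [0.5497 0.0006 0.1534] [-1.3288 -0.4281]
top [ 0.5446 -0.0002  0.1288] [-1.1254  0.0791]
[array([0.5485, 0.0081, 0.151 ]), array([ 0.5499, -0.0071,  0.151 ]), array([0.5636, 0.0019, 0.151 ]), array([ 0.5343, -0.0009,  0.151 ])]
[array([0.542 , 0.0081, 0.12  ]), array([ 0.5436, -0.0088,  0.12  ]), array([0.5588, 0.0011, 0.12  ]), array([ 0.5263, -0.002 ,  0.12  ])]
```

Call:
carry_out(series=[[[0.0064,0.0019,0.04],[0,0,-0.002]],[[0.0064,0.0018,0.045],[0,0,-0.002]],[[0,0,0.045],[0,0,0]],[[0,0,0.032],[0,0,0]],[[0,0,0.015],[0,0,0]],[[0,0,0.0053],[0,0,0]],[[0,0,0],[0,0,0]]], claw=1)

```text
time: 3.28
tcp_pos: [0.5499, 0.0011, 0.1271]
ee_rot: [3.141, -0.001, 0.105]
force: [0.2, 0.1, 0.6]
width: 1.001
grip_force: 0.0
```

Call:
carry_out(series=[[[0,0,0],[0,0,0]],[[0,0,0],[0,0,0]],[[0,0,0],[0,0,0]],[[0,0,0],[0,0,0]],[[0,0,0],[0,0,0]],[[0,0,0],[0,0,0]]], claw=0, newtons=35)

```text
time: 4.03
tcp_pos: [0.5495, 0.0014, 0.1264]
ee_rot: [-3.142, 0.0, 0.106]
force: [0.6, -0.5, 0.6]
width: 0.356
grip_force: 0.0
```

Call:
carry_out(series=[[[0,0,0],[0,0,0]],[[0,0,0],[0,0,0]],[[0,0,0],[0,0,0]],[[0,0,0],[0,0,0]],[[0,0,0],[0,0,0]]])

```text
time: 4.65
tcp_pos: [0.5495, 0.0014, 0.1264]
ee_rot: [3.142, 0.0, 0.106]
force: [0.0, -0.4, -0.4]
width: 0.182
grip_force: 35.0
```

Call:
carry_out(series=[[[0,0,-0.008],[0,0,0]],[[0,0,-0.012],[0,0,0]],[[0,0,-0.02],[0,0,0]],[[0,0,-0.03],[0,0,0]],[[0,0,-0.04],[0,0,0]],[[0,0,-0.03],[0,0,0]],[[0,0,0],[0,0,0]]])

```text
time: 5.52
tcp_pos: [0.551, 0.0016, 0.2342]
ee_rot: [3.141, -0.005, 0.105]
force: [0.3, 0.4, -0.7]
width: 0.178
grip_force: 35.0
```

Run:
```python
from bench import *
import cv2,pickle
o=get_obs();s=snapshot("wrist");pickle.dump((o,s),open("w2.pkl","wb"))
cv2.imwrite("pics/w2.png",s["color"][...,::-1]);print(o["tcp_pos"],o["ee_rot"],o["width"],o["grip_force"])
```

```text
[0.55103543 0.00164744 0.23420078] [ 3.14111456 -0.0052172   0.10545782] 0.17789885688121676 34.992637038230896
```

View pics/w2.png

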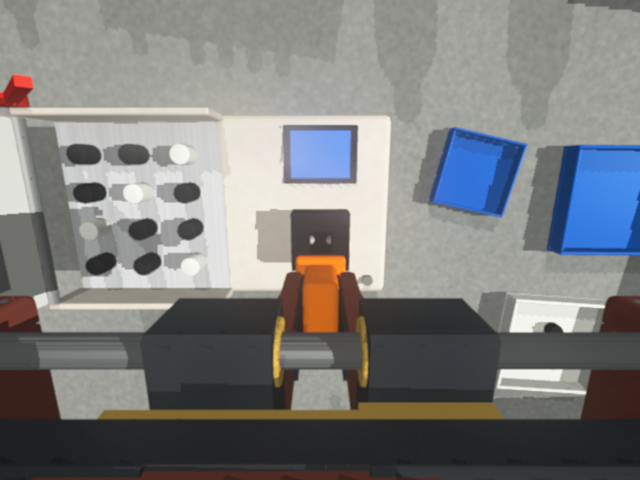

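Call:
carry_out(series=[[[0.003,0.035,0],[0,0,0]],[[0.003,0.055,0],[0,0,0]],[[0.003,0.06,0],[0,0,0]],[[0.003,0.06,0],[0,0,0]],[[0.003,0.06,0.02],[0,0,0]],[[0.003,0.06,0.03],[0,0,0]],[[0.003,0.055,0.035],[0,0,0]],[[0.003,0.035,0.035],[0,0,0]],[[0,0.0137,0.035],[0,0,0]],[[0,0,0.02],[0,0,0]],[[0,0,0.01],[0,0,0]],[[0,0,0],[0,0,0]]])

```text
time: 7.08
tcp_pos: [0.6019, -0.319, 0.0926]
ee_rot: [-3.141, 0.0, 0.107]
force: [0.7, 0.5, -0.3]
width: 0.184
grip_force: 35.0
```

Run:
```python
from bench import *
import cv2,pickle
o=get_obs();s=snapshot("wrist");t=snapshot("scene");pickle.dump((o,s),open("w3.pkl","wb"))
import numpy as np
a=s["color"][...,::-1];b=cv2.resize(t["color"][300:460,140:340,::-1],(600,480),interpolation=cv2.INTER_CUBIC)
cv2.imwrite("pics/w3.png",np.hstack([cv2.resize(a,(400,300)),cv2.resize(b,(375,300))]));print(o["tcp_pos"],o["ee_rot"],o["width"],o["force"])
```

```text
[ 0.60186987 -0.31901284  0.09264337] [-3.14099246e+00  9.50382504e-05  1.06818369e-01] 0.1836072874353504 [ 0.73744399  0.54727208 -0.31179629]
```

View pics/w3.png

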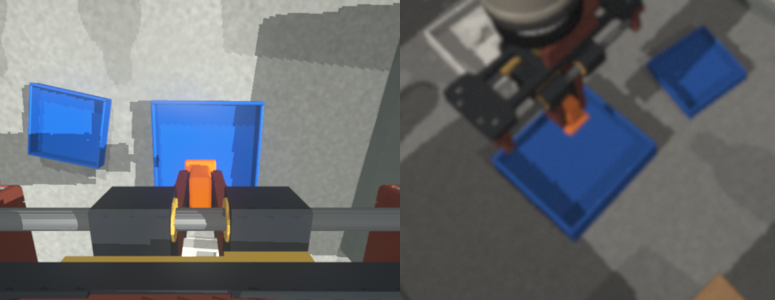

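Run:
```python
from g import *
w=pickle.load(open("w3.pkl","rb"))
a=wray(w,(243,162),.024);b=wray(w,(423,162),.024);print(a,b,np.linalg.norm(a-b))
d=(b-a)/np.linalg.norm(b-a);print((a+b)/2+.06*np.array([d[1],-d[0],0]))
```

```text
[ 0.66005399 -0.26196566  0.024     ] [ 0.67274518 -0.37920084  0.024     ] 0.1179201160365414
[ 0.6067481  -0.32704077  0.024     ]
```

Call:
carry_out(series=[[[0.003,0.006,0.015],[0,0,0]],[[0.003,0.005,0.02],[0,0,0]],[[0,0,0.015],[0,0,0]],[[0,0,0.008],[0,0,0]],[[0,0,0.003],[0,0,0]],[[0,0,0],[0,0,0]],[[0,0,0],[0,0,0]]])

```text
time: 8.05
tcp_pos: [0.6074, -0.3279, 0.0475]
ee_rot: [3.141, -0.001, 0.106]
force: [-0.5, -0.2, -0.8]
width: 0.177
grip_force: 35.0
```

Call:
carry_out(series=[[[0,0,0.002],[0,0,0]],[[0,0,0.0015],[0,0,0]],[[0,0,0.001],[0,0,0]],[[0,0,0],[0,0,0]],[[0,0,0],[0,0,0]]])

```text
time: 8.68
tcp_pos: [0.6071, -0.3279, 0.0436]
ee_rot: [3.142, -0.0, 0.106]
force: [-0.8, 0.4, -1.0]
width: 0.182
grip_force: 35.0
```

Call:
carry_out(series=[[[0,0,0.0013],[0,0,0]],[[0,0,0],[0,0,0]],[[0,0,0],[0,0,0]]])

```text
time: 9.05
tcp_pos: [0.607, -0.3279, 0.0426]
ee_rot: [3.142, 0.0, 0.106]
force: [1.0, -0.4, -0.4]
width: 0.181
grip_force: 35.0
```

Call:
carry_out(series=[[[0,0,0.0013],[0,0,0]],[[0,0,0],[0,0,0]],[[0,0,0],[0,0,0]]])

```text
time: 9.43
tcp_pos: [0.607, -0.3278, 0.0416]
ee_rot: [-3.142, 0.0, 0.106]
force: [0.8, -0.3, -1.2]
width: 0.183
grip_force: 35.0
```

Call:
carry_out(series=[[[0,0,0.001],[0,0,0]],[[0,0,0],[0,0,0]],[[0,0,0],[0,0,0]]])

```text
time: 9.8
tcp_pos: [0.6071, -0.3279, 0.0414]
ee_rot: [3.141, -0.0, 0.105]
force: [-1.1, 1.2, 5.7]
width: 0.182
grip_force: 35.0
```

Call:
carry_out(series=[[[0,0,0],[0,0,0]],[[0,0,0],[0,0,0]],[[0,0,0],[0,0,0]]], newtons=4, claw=0)

```text
time: 10.18
tcp_pos: [0.6076, -0.3278, 0.0413]
ee_rot: [3.141, -0.001, 0.106]
force: [-0.6, 1.2, 5.5]
width: 0.178
grip_force: 4.0
```

Call:
carry_out(series=[[[0,0,0],[0,0,0]],[[0,0,0],[0,0,0]],[[0,0,0],[0,0,0]],[[0,0,0],[0,0,0]]], claw=0.45)

```text
time: 10.68
tcp_pos: [0.607, -0.3279, 0.0407]
ee_rot: [-3.142, 0.0, 0.106]
force: [-0.7, -0.3, -0.2]
width: 0.453
grip_force: 0.0
```

Call:
carry_out(series=[[[0,0,-0.01],[0,0,0]],[[0,0,-0.02],[0,0,0]],[[0,0,-0.04],[0,0,0]],[[0,0,-0.05],[0,0,0]],[[0,0,-0.06],[0,0,0]],[[0,0,-0.06],[0,0,0]],[[0,0,-0.06],[0,0,0]],[[0,0,-0.05],[0,0,0]],[[0,0,0],[0,0,0]]])

```text
time: 11.8
tcp_pos: [0.6087, -0.3284, 0.3088]
ee_rot: [3.137, -0.007, 0.105]
force: [0.2, -0.5, -0.2]
width: 0.45
grip_force: 0.0
```

Run:
```python
from bench import *
import cv2,pickle
o=get_obs();s=snapshot("wrist");t=snapshot("scene");pickle.dump((o,s),open("w4.pkl","wb"))
import numpy as np
a=s["color"][...,::-1];b=t["color"][320:440,170:330,::-1]
cv2.imwrite("pics/w4.png",np.hstack([cv2.resize(a,(400,300)),cv2.resize(b,(400,300))]));print(o["tcp_pos"],o["ee_rot"],o["width"],o["force"],o["joint_pos"])
```

```text
[ 0.60871028 -0.32839584  0.30883932] [ 3.13742795 -0.00721093  0.10548481] 0.4499095058033845 [ 0.17124673 -0.50771313 -0.15230919] [ 0.55883774  0.45477736 -0.22826048  1.39805069  0.10413166  1.29213985
 -1.14013936]
```

View pics/w4.png

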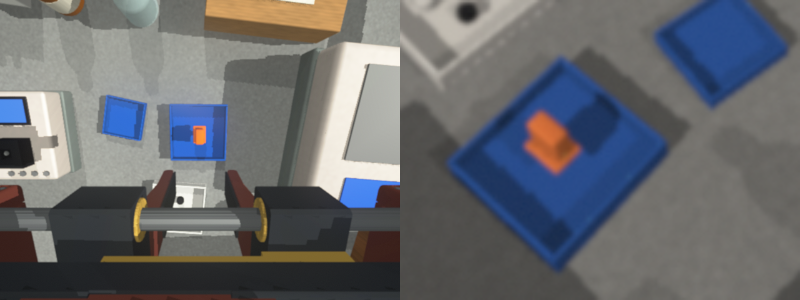

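Call:
carry_out(series=[[[0,-0.03,-0.02],[0,0,0]],[[0,-0.06,-0.02],[0,0,0]],[[0,-0.07,-0.02],[0,0,0]],[[0,-0.07,-0.02],[0,0,0]],[[0,-0.07,-0.007],[0,0,0]],[[0,-0.07,0],[0,0,0]],[[0,-0.07,0],[0,0,0]],[[0,-0.07,0],[0,0,0]],[[0,-0.07,0],[0,0,0]],[[0,-0.07,0],[0,0,0]],[[0,-0.07,0],[0,0,0]],[[0,-0.04,0],[0,0,0]]], claw=1)

```text
time: 13.4
tcp_pos: [0.5441, 0.2434, 0.3687]
ee_rot: [-3.141, 0.001, 0.111]
force: [0.2, 0.4, -0.2]
width: 1.0
grip_force: 0.0
```

Call:
carry_out(series=[[[0,-0.02,0],[-0.015,0,0]],[[0,-0.007,0],[-0.014,0,0]],[[0,0,0],[0,0,0]],[[0,0,0],[0,0,0]]])

```text
time: 13.9
tcp_pos: [0.5444, 0.2589, 0.3684]
ee_rot: [3.051, 0.0, 0.106]
force: [-0.5, -0.1, 0.3]
width: 1.004
grip_force: 0.0
```

Run:
```python
from bench import *
import cv2,pickle
o=get_obs();s=snapshot("wrist");pickle.dump((o,s),open("w5.pkl","wb"))
cv2.imwrite("pics/w5.png",s["color"][...,::-1]);print(o["tcp_pos"],o["ee_rot"],o["time"],o["joint_pos"])
```

```text
[0.54437562 0.258876   0.36835281] [3.05058098e+00 3.07540595e-04 1.05552127e-01] 13.9 [-0.20993622  0.32310856 -0.50624968  1.48734725  0.23237251  1.42541822
 -2.20343513]
```

View pics/w5.png

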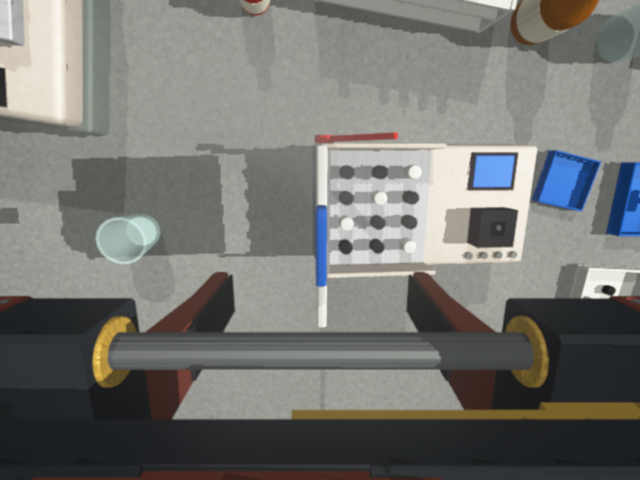

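Run:
```python
from g import *
np.set_printoptions(precision=4,suppress=True)
w=pickle.load(open("w5.pkl","rb"))
R=Ro.from_euler("xyz",w[0]["ee_rot"]).as_matrix()
for n,u,v,z in[("tab",321.5,246,.289),("panel+",322,145,.269),("panel-",322,326,.269),("deck+",536,147,.085),("deck-",524,264,.085),("redtip",397,135,.189),("redhinge",320,138,.125),("s",515,208,.113),("s",469,247,.113)]:
    p=wray(w,(u,v),z);print(n,p,(p-w[0]["tcp_pos"])@R)
```

```text
tab [0.5496 0.251  0.289 ] [0.0044 0.0011 0.0798]
panel+ [0.6209 0.2565 0.269 ] [0.0759 0.0014 0.0999]
panel- [0.4759 0.2408 0.269 ] [-0.07    0.0017  0.0999]
deck+ [ 0.6584 -0.0445  0.085 ] [0.0815 0.2866 0.3107]
deck- [ 0.4974 -0.0698  0.085 ] [-0.0813  0.2948  0.3115]
redtip [0.642  0.1773 0.189 ] [0.0886 0.0747 0.1869]
redhinge [0.6351 0.2464 0.125 ] [ 0.089  -0.0003  0.2443]
s [ 0.5779 -0.0157  0.113 ] [0.0045 0.2522 0.2794]
s [0.5213 0.0352 0.113 ] [-0.0464  0.1959  0.2743]
```

Call:
carry_out(series=[[[0.0025,0.0007,0.025],[0,0,0]],[[0.0025,0.0007,0.04],[0,0,0]],[[0,0,0.04],[0,0,0]],[[0,0,0.02],[0,0,0]],[[0,0,0.01],[0,0,0]],[[0,0,0.005],[0,0,0]],[[0,0,0],[0,0,0]]])

```text
time: 14.82
tcp_pos: [0.5499, 0.2492, 0.2644]
ee_rot: [3.051, -0.001, 0.106]
force: [-0.1, 0.4, 0.1]
width: 0.998
grip_force: 0.0
```

Call:
carry_out(series=[[[0,0,0],[0,0,0]],[[0,0,0],[0,0,0]],[[0,0,0],[0,0,0]],[[0,0,0],[0,0,0]],[[0,0,0],[0,0,0]],[[0,0,0],[0,0,0]],[[0,0,0],[0,0,0]],[[0,0,0],[0,0,0]],[[0,0,0],[0,0,0]],[[0,0,0],[0,0,0]],[[0,0,0],[0,0,0]],[[0,0,0],[0,0,0]]], claw=0, newtons=15)

```text
time: 16.32
tcp_pos: [0.5497, 0.249, 0.2639]
ee_rot: [3.051, -0.0, 0.106]
force: [0.7, 0.4, 0.6]
width: 0.096
grip_force: 15.0
```

Call:
carry_out(series=[[[0,0.0117,0.0004],[0.02,0,0]],[[0,0.0117,0.0004],[0.02,0,0]],[[0,0.0117,0.0004],[0.02,0,0]],[[0,0.0117,0.0004],[0.02,0,0]],[[0,0,0],[0,0,0]],[[0,0,0],[0,0,0]]])

```text
time: 17.08
tcp_pos: [0.5537, 0.2118, 0.263]
ee_rot: [-2.984, 0.0, 0.104]
force: [-2.0, -5.4, 6.8]
width: 0.091
grip_force: 15.0
```

Call:
carry_out(series=[[[0,0.0117,0.0004],[0.02,0,0]],[[0,0.0117,0.0004],[0.02,0,0]],[[0,0.0117,0.0004],[0.02,0,0]],[[0,0.0117,0.0004],[0.02,0,0]],[[0,0.0117,0.0004],[0.02,0,0]],[[0,0,0],[0,0,0]],[[0,0,0],[0,0,0]]])

```text
time: 17.95
tcp_pos: [0.5582, 0.1701, 0.2492]
ee_rot: [-2.67, 0.001, 0.103]
force: [-4.0, -9.8, 9.5]
width: 0.087
grip_force: 15.0
```

Call:
carry_out(series=[[[0,0.0117,0.0004],[0.02,0,0]],[[0,0.0117,0.0004],[0.02,0,0]],[[0,0.0117,0.0004],[0.02,0,0]],[[0,0.0117,0.0004],[0.02,0,0]],[[0,0.0105,0.0004],[0.0175,0,0]],[[0,0,0],[0,0,0]],[[0,0,0],[0,0,0]],[[0,0,0],[0,0,0]]])

```text
time: 18.95
tcp_pos: [0.5621, 0.1351, 0.2232]
ee_rot: [-2.364, 0.001, 0.103]
force: [-3.3, -12.3, 8.0]
width: 0.09
grip_force: 15.0
```

Run:
```python
from bench import *
import cv2,pickle,numpy as np
o=get_obs();s=snapshot("wrist");t=snapshot("scene");p=snapshot("top");pickle.dump((o,s,t,p),open("w6.pkl","wb"))
print(o["tcp_pos"],o["ee_rot"],o["time"],o["joint_pos"],o["force"])
R=cv2.Rodrigues
from scipy.spatial.transform import Rotation as Ro
z=Ro.from_euler("xyz",o["ee_rot"]).as_matrix()[:,2];print("tool elev deg",np.degrees(np.arcsin(-z[2])))
d=o["tcp_pos"]-np.array([.5494,.2367,.125]);yd=np.array([-np.sin(.105),np.cos(.105)]);print("hinge-est deg",np.degrees(np.arctan2(d[2],-d[:2]@yd)),np.hypot(d[2],d[:2]@yd))
```

```text
[0.56209126 0.13508149 0.22324439] [-2.36390879e+00  6.47165208e-04  1.02642687e-01] 18.95 [ 0.58517049  0.54868028 -0.69923269  1.80249568 -0.51683663  1.01701137
 -1.21266587] [ -3.29204549 -12.34607551   7.98079604]
tool elev deg 45.44198452966031
hinge-est deg 43.81657794436865 0.14189948491574542
```

Call:
carry_out(series=[[[0,0,0],[0,0,0]],[[0,0,0],[0,0,0]],[[0,0,0],[0,0,0]],[[0,0,0],[0,0,0]],[[0,0,0],[0,0,0]],[[0,0,0],[0,0,0]]], claw=0.6)

```text
time: 19.85
tcp_pos: [0.5614, 0.1385, 0.2235]
ee_rot: [-2.361, 0.0, 0.106]
force: [-0.9, 0.8, -0.3]
width: 0.604
grip_force: 0.0
```

Call:
carry_out(series=[[[0,0,-0.015],[0,0,0]],[[0,0,-0.03],[0,0,0]],[[0,0,-0.04],[0,0,0]],[[0,0,-0.04],[0,0,0]],[[0,0,-0.025],[0,0,0]],[[0,0,0],[0,0,0]],[[0,0,0],[0,0,0]],[[0,0,0],[0,0,0]]])

```text
time: 20.85
tcp_pos: [0.5691, 0.0606, 0.3029]
ee_rot: [-2.36, 0.001, 0.107]
force: [-0.3, 0.2, 0.3]
width: 0.596
grip_force: 0.0
```

Run:
```python
from bench import *
import cv2,pickle,numpy as np
from scipy.spatial.transform import Rotation as Ro
o=get_obs();s=snapshot("wrist");t=snapshot("scene");p=snapshot("top");pickle.dump((o,s,t,p),open("w7.pkl","wb"))
R=Ro.from_euler("xyz",o["ee_rot"]).as_matrix();print(o["tcp_pos"],o["ee_rot"],o["time"],"elev",np.degrees(np.arcsin(-R[2,2])))
h=cv2.cvtColor(s["color"],cv2.COLOR_RGB2HSV)
blue=cv2.inRange(h,(100,120,60),(130,255,255));red=cv2.inRange(h,(0,150,60),(6,255,255))|cv2.inRange(h,(174,150,60),(180,255,255))
for n,m in(("blue",blue),("red",red)):
    k,l,st,c=cv2.connectedComponentsWithStats(m)
    for i in range(1,k):
        if st[i,4]>40:print(n,st[i],c[i])
```

```text
[0.56913044 0.0605798  0.30294875] [-2.36035189e+00  9.88636131e-04  1.06881666e-01] 20.85 elev 45.23817346869681
blue [ 521  157   90   57 4339] [565.56326342 183.559115  ]
blue [319 210  11  78 701] [324.03708987 248.29957204]
red [308   0  26  19 373] [320.65951743   8.06434316]
red [342   1  10  25  57] [348.45614035  14.35087719]
red [158  22  30  13 237] [172.50632911  28.36708861]
red [318 135  11   6  49] [322.89795918 137.79591837]
```

```bash
python3 -c "
from bench import *
print(finish_job())"
```

```text
the job is handed in; nothing more can be done
None
```

I handed the job in at about 21 s. The plug was set down gently and left standing in the larger blue tray, then the cover was folded to about 44–45° (my estimate) and let go, in line with the red pointer as far as the wrist camera could show. I did not touch the jar, beaker or caps.

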